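# Shake the resin pots

## Task

Shake the sealed resin pots: lift the aluminium plate off the shaker's deck by its handle and lay it flat on the plywood board, then stand every pot upright on the deck. See to it that the shaker's push-push power button is locked in (no lamp shows it, so feel how high it stands and push only if needed), turn the sprung knob clockwise right to its stop with all pots on the deck, hold it there for about three seconds, and let go so that it springs back. Then leave the power button popped out and all the pots standing upright on the floor of the shallow steel tray, with the plate still lying on the board and the rule, the bottle and the cardboard tube left where they were.

Things in the scene. Friction and masses are not known exactly. Their poses are not given: they have to be found in the camera images.
- deck (a point): centre of the shaker's deck floor, 65 mm above the bench; x points away from the robot, y left, z up. The floor is 130 mm (x) by 230 mm (y) inside a rim 6 mm thick, 10 mm high. The shaker is a fixed grey box 240 mm (x) by 250 mm (y), its middle 45 mm on the -x side of this point; its panel with button and knob is the strip nearest the robot, level with the deck floor
- button_seat (a point): point on the panel (65 mm above the bench) on the vertical axis of the power button; axes as the deck's. The button is a black mushroom head 34 mm in diameter over a fixed black collar 48 mm in diameter, 10 mm high. Top of the head above this point: 27 mm popped out, 21.7 mm locked in, 13.3 mm right down
- power_button (a joint): how far the button is pressed, in m: 0 popped out (off), 0.0053 locked in (on), 0.0137 right down. Push-push: pressed right down and let rise, it changes state; it may start in either. Needs 1.5 N to start moving when out, 2.6 N when locked in, 4.3 N right down; it changes only if pressed beyond 0.013, a lighter touch changes nothing. The reading is noisy: touch is surer
- knob_seat (a point): point on the panel (65 mm above the bench) on the vertical axis of the run knob, 136 mm right (-y) of the button; axes as the deck's. Black disc 44 mm in diameter, its top 14 mm above this point, with a grip bar 42 mm long, 14 mm thick, its top 44 mm above this point, along this point's x at rest (white mark to -x). A fixed plate 68 mm wide, 6 mm high lies under it
- run_knob (a joint): turn of the run knob, in rad: 0 at rest, grows as it is turned clockwise seen from above, stop at 1.1. A spring drives it back to 0 when let go (0.03 N m at rest, 0.16 N m at the stop)
- plate_grip (a point): middle of the handle bar of the aluminium plate. The plate is 90 mm (x) by 170 mm (y), 10 mm thick, 0.5 kg; the handle is a round bar 12 mm thick along the plate's y, 90 mm long, carried by a post at each end; this point lies 48 mm above the plate's underside, over its middle. The plate starts lying flat on the deck
- board_top (a point): centre of the upper face of the fixed plywood board, 140 mm (x) by 230 mm (y), 18 mm thick, lying on the bench on the one or the other side of the shaker
- tray_in (a point): centre of the inner floor (5 mm above the bench) of the fixed shallow steel tray, 130 mm (x) by 210 mm (y) inside, walls 5 mm thick rising 15 mm above this floor; it lies on the other side of the shaker from the board
- pot0_center (a point): one of up to three sealed sample pots: white upright cylinder 44 mm in diameter, 50 mm tall, grey lid flush with it, about 90 g (may vary); the point is its centre, half-way up, 25 mm above its foot. Not every pot is present each time
- pot1_center (a point): one of up to three sealed sample pots: white upright cylinder 44 mm in diameter, 50 mm tall, grey lid flush with it, about 90 g (may vary); the point is its centre, half-way up, 25 mm above its foot. Not every pot is present each time
- pot2_center (a point): one of up to three sealed sample pots: white upright cylinder 44 mm in diameter, 50 mm tall, grey lid flush with it, about 90 g (may vary); the point is its centre, half-way up, 25 mm above its foot. Not every pot is present each time
- steel_rule_mid (a point): bystander, not to be disturbed: steel rule 30 by 320 by 4 mm lying along y beyond the shaker; the point is its centre
- water_bottle_mid (a point): bystander, not to be disturbed: clear water bottle 68 mm in diameter, 200 mm tall, right of the work; the point is half-way up
- card_tube_mid (a point): bystander, not to be disturbed: cardboard tube 56 mm in diameter, 190 mm tall, standing left of the work; the point is half-way up
Things that resemble listed ones, but are neither listed nor needed, are in the scene too. What is shaped like the part that bears pot1_center but orange or red is not meant.

How it is judged:
By the outcome, as a careful person would: the job done as asked, in the order asked, and still so for the second after the job is handed in, with the robot touching nothing.
Of pot0, pot1, pot2 only 2 to 3 are there at a start; the rules pass over those that are not, and their reading is None.
At some moment in a run one of pot0, pot1, pot2 may be knocked a few centimetres aside while the robot is not near it.
It also fails if it takes over 210 s, if anything falls off the work surface, if the arm or the gripper's body presses on something with over 40 N, if the wrist force passes 120 N, or if a joint passes its speed limit or range.

## Robot

A 6-joint arm with a two-finger parallel gripper is mounted at the origin on the work surface. World frame = base frame: x ahead of the robot, y to its left, z up, the work surface at z = 0. Lengths are in m, angles in rad, forces in N, time in s.
With the tool pointing down it reaches from about 0.25 to 0.775 m from the base axis. Payload 4 kg.
Tool frame: the origin (TCP) lies at the centre of the arm's flange, where the gripper is bolted on; the fingertips stand 199 mm ahead of it and the grasp point (between the pads) lies 180 mm ahead of it; z points along the fingers, y is the line along which they close (so a half turn about z gives the same grasp; the last joint's range is limited). The gripper opens to 94 mm and grips with 3 to 60 N. Pads are 16 mm wide; open, the fingers measure 119 mm over their backs; the gripper's body (75 mm by 177 mm) begins 78 mm behind the grasp point.
Start: joints at [1.122, 0.087, 1.371, -0, 1.684, -0.103], TCP at [0.186, 0.517, 0.405] pointing down, gripper open.
Joint ranges: [-3.1, 3.1], [-0.76, 2.03], [0.27, 2.55], [-1.08, 4.22], [0.17, 2.65], [-2.57, 2.57]. Speed limits (rad/s): [2.79, 2.79, 3.14, 3.14, 3.14, 3.14].

## Interface

Orientations are given as [roll, pitch, yaw] about the fixed x, y, z axes, in that order (R = Rz(yaw) Ry(pitch) Rx(roll)).
In Python, from bench import robot, eyes, models gives the robot as it stands.
- The arm moves only by the tool step_arm, never from a script. Its argument "commands" is a list that holds one entry, the list of rows, each a list of 7 numbers: the shift along the tool's x, y, z in mm, then the turn, a rotation vector about the tool's x, y, z in rad, then the finger opening in mm, from 0 to 94. In form: [[[tx, ty, tz, wx, wy, wz, gripper], ...]]. A call has 1 to 20 rows; each row shifts and turns the commanded pose from where the row before left it, along the tool's axes as they then stand; what a row does not reach is not made up. A row lasts 1/8 s, in which the tool goes at most 62.5 mm and 10.7 degrees, less where a joint would pass 70% of its speed; a pose out of reach is approached as far as the arm can. A call is refused whole if a number of a shift passes 62.5 or a number of a turn 0.188, either way. A call with a gripper value outside its range is refused whole. The fingers move at their own pace and stop on an object; the grip force is fixed at half the most. Time passes only in rows, so rows that do not move let the fingers close. It gives the time, the measured TCP pose, the force, the opening and the grip force at its end, in the units of the state.
- robot.get_obs(): the state, without advancing time (a new reading comes with each control period).
- eyes.snapshot(name): name is "scene" or "top"; returns a dict with "color" (480x640x3 uint8, red, green, blue), "camera_matrix" (3x3 intrinsics, pixels), "D" ([k1, k2, p1, p2, k3] as OpenCV has them; the pictures are not rectified), "eye" and "rotation" of the camera in the world. Camera axes: x right, y up, looking along -z (the intrinsics and any distortion apply to the point x, -y, -z); pixel columns grow to the right and rows downward; lengths in m; the calibration is good to about 2 mm. A picture is of the moment at which its call begins. There is no depth.
- robot.close_job(): hands the job in; it is judged then, once.
Trained networks look in a picture, given as the dict that the camera call returned (one of the last four; its "shot" number tells which), for a name from the list of things; names that differ only in an ending like _2 or _b are one class to them, and where a whole thing is asked for, a point or a joint stands for the part that bears it (a point fixed in the world has none). Each returns a list of dicts, best first, with "confidence" (0 to 1); they miss things now and then, are a little off and sometimes report something else, mostly with a low value. They report only what shows in the picture. A call takes as long as a camera call. They do not tell look-alikes from the thing itself.
- models.masks_of(picture, query): "mask" (480x640 bool, what is visible of it) and "xy" ([column, row] in pixels, amid what is visible of it).
- models.tip_of(picture, query): "xy" ([column, row] in pixels: a listed point, or the origin of a listed thing).
The state is a dict: "time": time; "joint_positions": joint angles; "qvel": joint speeds; "joint_torque": joint torques, N m; "tool_pos": TCP position; "ee_rot": TCP orientation; "wrist_force": force on the tool from outside, world axes, zero at the start; "wrist_torque": the same for the moment, N m; "width": finger opening in m; "finger_force": force on a finger pad.
Only numpy, scipy, OpenCV 4.12 (cv2) and the standard library are available. Lean on these libraries where they do the work, as an engineer would, in place of code of your own. Each camera call takes 0.05 s, during which the arm holds its last target. There are 200 camera calls.

## Working session

There is one attempt and no reset: what is moved stays moved. The work goes in short steps, Python scripts to look and compute and a tool call to move; the robot and the scene stay as the last step left them, time stands still between calls to the robot, and variables do not carry over. Pictures are saved under pics/ and viewed, at most 14 in all, crops included, and the job is handed in when it is done.

Besides the shell and the picture viewer there is one more tool, called in YAML: its name, and indented under it one key for each argument. step_arm: Moves the arm, as the interface text tells. Its arguments: {"type":"object","properties":{"commands":{"type":"array"}},"required":["commands"]}

```bash
ls; mkdir -p pics; cat > h.py <<'E'
import numpy as np, cv2
from bench import robot, eyes, models
def snap(n,f=None):
    p=eyes.snapshot(n)
    if f: cv2.imwrite('pics/'+f,p['color'][:,:,::-1])
    return p
def ray(p,xy):
    u=cv2.undistortPoints(np.array([[xy]],float),np.array(p['camera_matrix']),np.array(p['D']))[0,0]
    d=np.array(p['rotation'])@np.array([u[0],-u[1],-1.]); return np.array(p['eye']),d
def onz(p,xy,z):
    e,d=ray(p,xy); return e+d*(z-e[2])/d[2]
def proj(p,X):
    c=np.array(p['rotation']).T@(np.array(X,float)-np.array(p['eye']))
    q,_=cv2.projectPoints(np.array([[c[0],-c[1],-c[2]]]),np.zeros(3),np.zeros(3),np.array(p['camera_matrix']),np.array(p['D'])); return q[0,0]
def tri(ps,xys):
    A=np.zeros((3,3));b=np.zeros(3)
    for p,x in zip(ps,xys):
        e,d=ray(p,x); d=d/np.linalg.norm(d);M=np.eye(3)-np.outer(d,d);A+=M;b+=M@e
    return np.linalg.solve(A,b)
E
python3 - <<'E'
from h import *
np.set_printoptions(precision=3,suppress=True)
a=snap('scene','s1.png');b=snap('top','t1.png')
for p in(a,b): print(p['eye'])
Z=dict(deck=.065,button_seat=.065,knob_seat=.065,plate_grip=.113,board_top=.018,tray_in=.005,pot0_center=.025,pot1_center=.025,pot2_center=.025,steel_rule_mid=.002,water_bottle_mid=.1,card_tube_mid=.095)
for q,z in Z.items():
    for n,p in(('s',a),('t',b)):
        for r in models.tip_of(p,q)[:5]: print(q,n,round(r['confidence'],2),np.round(r['xy']),onz(p,r['xy'],z))
print(robot.get_obs())
E
```

```text
pics
[1.235 0.137 1.008]
[ 0.292 -0.014  1.369]Traceback (most recent call last):
  File "<stdin>", line 8, in <module>
  File "h.py", line 11, in onz
    e,d=ray(p,xy); return e+d*(z-e[2])/d[2]
                                       ~^^^
IndexError: invalid index to scalar variable.
```

```bash
python3 - <<'E'
from h import *
a=snap('top')
print({k:v for k,v in a.items() if k!='color'})
E
```

```text
{'camera_matrix': array([[622.62177509,   0.        , 315.53308651],
       [  0.        , 622.62177509, 239.53978925],
       [  0.        ,   0.        ,   1.        ]]), 'D': array([-0.15399583,  0.        ,  0.        ,  0.        ,  0.        ]), 'eye': array([ 0.29181161, -0.0140496 ,  1.36924213]), 'rotation': array([ 0.19967194,  0.00442258, -1.57597159]), 'shot': 3}
```

View pics/t1.png

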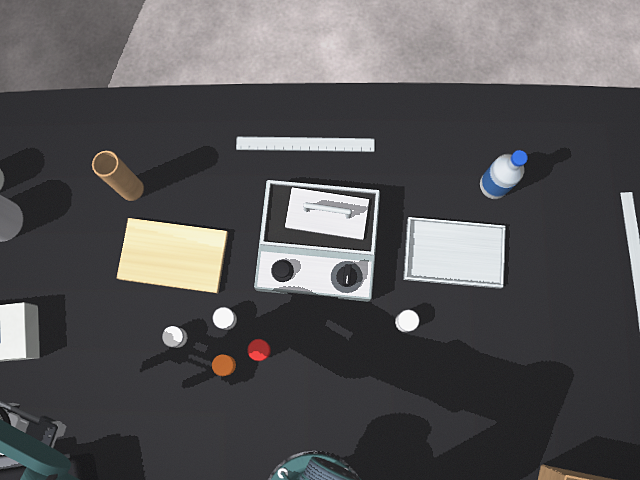

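View pics/s1.png

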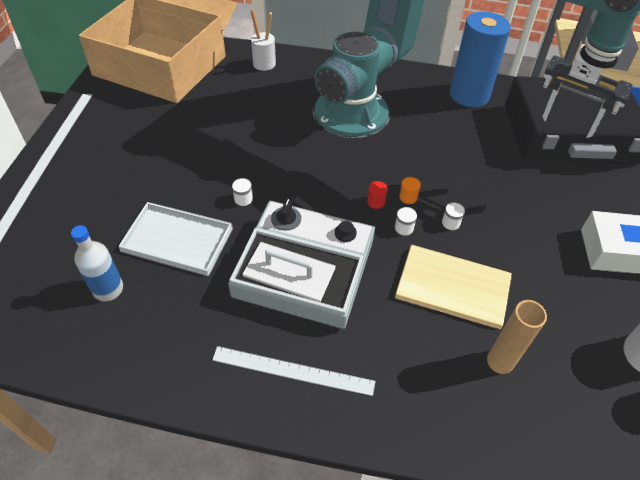

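The top view shows the board left (~172,255), the shaker (~318,240) with the plate on its deck, and the tray right (~456,252). White pots are at (223,318), (174,337) and (407,321). The red one (258,350) and orange one (223,365) are decoys. `rotation` is roll-pitch-yaw, so I'll fix my helper.

```bash
sed -i "s/^from bench/from scipy.spatial.transform import Rotation as Ro\nfrom bench/; s/    p=eyes.snapshot(n)/    p=dict(eyes.snapshot(n)); p['R']=Ro.from_euler('xyz',p['rotation']).as_matrix()/; s/np.array(p\['rotation'\])/p['R']/g" h.py
python3 - <<'E'
from h import *
np.set_printoptions(precision=3,suppress=True)
a=snap('scene');b=snap('top')
Z=dict(deck=.065,button_seat=.065,knob_seat=.065,plate_grip=.113,board_top=.018,tray_in=.005,pot0_center=.025,steel_rule_mid=.002,water_bottle_mid=.1,card_tube_mid=.095)
for q,z in Z.items():
    T=[]
    for n,p in(('s',a),('t',b)):
        R=models.tip_of(p,q)[:6]; T.append(R)
        for r in R: print(q,n,round(r['confidence'],2),np.round(r['xy']),onz(p,r['xy'],z))
    if z!=.025 and T[0] and T[1]: print('  tri',tri((a,b),(T[0][0]['xy'],T[1][0]['xy'])))
# masks -> orientation
for q,z in(('board_top',.018),('tray_in',.02),('plate_grip',.01),('deck',.065)):
    for n,p in(('s',a),('t',b)):
        for r in models.masks_of(p,q)[:1]:
            c=max(cv2.findContours(r['mask'].astype(np.uint8),0,2)[0],key=cv2.contourArea)
            P=np.array([onz(p,x[0],z)[:2] for x in c]).astype(np.float32)
            print(q,n,round(r['confidence'],2),cv2.minAreaRect(P*1000))
# corners by eye, top view
for nm,z,cs in(('box',.075,[(267,181),(379,189),(371,300),(255,290)]),('plate',.075,[(291,187),(368,196),(364,239),(285,229)]),('handle',.113,[(304,207),(354,212)]),('tray',.02,[(408,217),(506,222),(503,288),(404,280)])):
    print(nm,[onz(b,c,z)[:2] for c in cs])
print(robot.get_obs())
E
```

```text
button_seat s 0.67 [289. 261.] [ 0.587 -0.042  0.065]
button_seat s 0.64 [344. 233.] [0.488 0.058 0.065]
button_seat t 0.92 [284. 271.] [0.489 0.058 0.065]
  tri [ 0.517  0.003 -0.01 ]
knob_seat s 0.69 [283. 215.] [ 0.468 -0.083  0.065]
knob_seat s 0.51 [178. 235.] [ 0.571 -0.293  0.065]
knob_seat t 0.7 [346. 274.] [ 0.48  -0.073  0.065]
  tri [ 0.479 -0.076  0.079]
plate_grip s 0.82 [290. 259.] [ 0.614 -0.033  0.113]
plate_grip t 0.84 [330. 207.] [ 0.614 -0.04   0.113]
  tri [ 0.614 -0.036  0.112]
board_top s 0.64 [456. 282.] [0.533 0.314 0.018]
board_top t 0.78 [167. 254.] [0.534 0.321 0.018]
  tri [0.534 0.317 0.02 ]
tray_in s 0.76 [174. 238.] [ 0.537 -0.326  0.005]
tray_in t 0.22 [284. 268.] [0.504 0.06  0.005]
  tri [ 0.568 -0.097  0.173]
pot0_center s 0.9 [449. 218.] [0.36  0.288 0.025]
pot0_center s 0.32 [175. 238.] [ 0.55  -0.315  0.025]
pot0_center t 0.72 [176. 337.] [0.35  0.294 0.025]
steel_rule_mid s 0.6 [291. 374.] [0.804 0.012 0.002]
steel_rule_mid t 0.67 [304. 142.] [0.801 0.015 0.002]
  tri [ 0.802  0.014 -0.001]
water_bottle_mid s 0.86 [ 91. 260.] [ 0.695 -0.43   0.1
[... 1161 characters left out ...]
043]), array([ 0.649, -0.123]), array([ 0.554, -0.113]), array([0.577, 0.055])]
handle [array([0.615, 0.014]), array([ 0.604, -0.09 ])]
tray [array([ 0.615, -0.216]), array([ 0.603, -0.439]), array([ 0.453, -0.423]), array([ 0.473, -0.203])]
{'time': 1.75, 'joint_positions': array([ 1.122,  0.087,  1.371,  0.   ,  1.684, -0.103]), 'qvel': array([-0.001, -0.   , -0.002, -0.001,  0.   ,  0.001]), 'joint_torque': array([ -0.   , -34.003, -30.259,   0.072,   0.024,   0.   ]), 'tool_pos': array([0.186, 0.517, 0.405]), 'ee_rot': array([3.141, 0.   , 2.796]), 'wrist_force': array([0.51 , 0.293, 0.052]), 'wrist_torque': array([0.001, 0.013, 0.008]), 'finger_force': 0.0, 'width': 0.09423700157242523}
```

```bash
python3 - <<'E'
import cv2
t=cv2.imread('pics/t1.png'); cv2.imwrite('pics/t1c.png',cv2.resize(t[170:310,240:400],None,fx=5,fy=4.2857*1,interpolation=2) if 0 else cv2.resize(t[170:310,245:395],None,fx=4,fy=4,interpolation=2))
E
```

```text
(no output)
```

View pics/t1c.png

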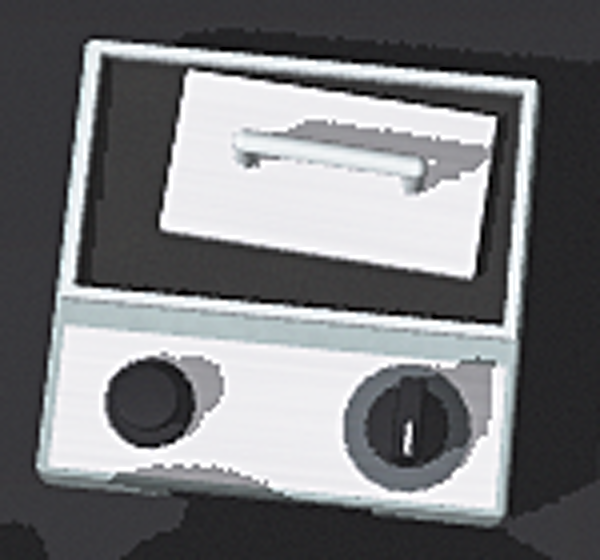

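```bash
cat >> h.py <<'E'
np.set_printoptions(precision=1,suppress=True)
def go(x,y,zg,yaw=None):
    """tool shifts in mm to put the grasp point at x,y,zg; turn about tool z done first"""
    o=robot.get_obs(); c=o['ee_rot'][2]; yaw=c if yaw is None else yaw
    D=np.array([x,y,zg+.18])-o['tool_pos']
    d=Ro.from_euler('xyz',[np.pi,0,yaw]).as_matrix().T@D*1000
    print('t',round(o['time'],2),'turn wz',round(c-yaw,3),'shift',d,'F',o['wrist_force'],'w',round(o['width']*1000,1))
def pots(n='top',f=None,zc=.0,lo=120):
    p=snap(n,f); im=p['color'].astype(int)
    return p
def cyl(p,x,y,zf):
    """silhouette mask of a pot standing at x,y with foot zf"""
    t=np.linspace(0,6.28,40); q=[proj(p,[x+.022*np.cos(a),y+.022*np.sin(a),z]) for z in(zf,zf+.05) for a in t]
    m=np.zeros((480,640),np.uint8); cv2.fillConvexPoly(m,cv2.convexHull(np.array(q,np.float32)).astype(np.int32),1); return m.astype(bool)
def fit(p,mask,zf):
    """pot position whose silhouette centroid meets the mask's centroid"""
    c=np.argwhere(mask).mean(0)[::-1]; P=onz(p,c,zf+.025)[:2]
    for _ in range(4):
        m=np.argwhere(cyl(p,*P,zf)).mean(0)[::-1]; P=P+onz(p,c,zf+.025)[:2]-onz(p,m,zf+.025)[:2]
    m=cyl(p,*P,zf); return P*1000,(m&mask).sum()/(m|mask).sum()
def find(zf=0.,names=('pot0_center','pot1_center','pot2_center'),cams=('scene','top'),f=None):
    for n in cams:
        p=snap(n,f and n+f); seen=[]
        for q in names:
            for r in models.masks_of(p,q):
                if any(np.hypot(*(np.array(r['xy'])-s))<8 for s in seen): continue
                seen.append(np.array(r['xy'])); col=np.median(p['color'][r['mask']],0)
                print(n,q,round(r['confidence'],2),np.array(r['xy']),'col',col,*fit(p,r['mask'],zf))
E
python3 - <<'E'
from h import *
find()
go(.614,-.036,.225,1.43)
E
```

```text
scene pot0_center 0.88 [450.9 217.2] col [177.5 177.5 174.5] [355.4 297.2] 0.872093023255814
scene pot1_center 0.71 [405.3 218.9] col [201.  201.5 199. ] [394.8 189.2] 0.8939393939393939
scene pot1_center 0.64 [411.3 193.6] col [176.  94.  26.] [295.3 190.4] 0.8106995884773662
scene pot1_center 0.57 [375.3 193.1] col [147.  37.  34.] [326.3 113.2] 0.9556451612903226
scene pot1_center 0.17 [516.6 334.9] col [130. 105.  75.] [646.5 442.4] 0.28625792811839323
scene pot2_center 0.74 [240.2 194.1] col [221. 221. 220.] [ 388.  -204.7] 0.890020366598778
top pot0_center 0.81 [173.5 335.2] col [185. 184. 186.] [350.9 296.2] 0.9404255319148936
top pot0_center 0.69 [409.  321.2] col [247. 247. 247.] [ 383.6 -205.9] 0.8283062645011601
top pot1_center 0.76 [223.  318.7] col [247. 247. 247.] [389.4 187.3] 0.8773148148148148
top pot1_center 0.7 [224.7 366.2] col [186. 105.  52.] [289.9 187.9] 0.8642533936651584
top pot1_center 0.57 [258.5 348.8] col [157.  49.  47.] [323.9 112. ] 0.8774038461538461
t 2.15 turn wz 1.366 shift [-488.   501.    -0.3] F [-0.6 -0.5  0. ] w 93.6
```

step_arm:
  commands:
    - [[0, 0, 0, 0, 0, 0.171, 94], [0, 0, 0, 0, 0, 0.171, 94], [0, 0, 0, 0, 0, 0.171, 94], [0, 0, 0, 0, 0, 0.171, 94], [0, 0, 0, 0, 0, 0.171, 94], [0, 0, 0, 0, 0, 0.171, 94], [0, 0, 0, 0, 0, 0.171, 94], [0, 0, 0, 0, 0, 0.169, 94], [-40.7, 41.7, 0, 0, 0, 0, 70], [-40.7, 41.7, 0, 0, 0, 0, 70], [-40.7, 41.7, 0, 0, 0, 0, 70], [-40.7, 41.7, 0, 0, 0, 0, 70], [-40.7, 41.7, 0, 0, 0, 0, 70], [-40.7, 41.7, 0, 0, 0, 0, 70], [-40.7, 41.7, 0, 0, 0, 0, 70], [-40.7, 41.7, 0, 0, 0, 0, 70], [-40.7, 41.7, 0, 0, 0, 0, 70], [-40.7, 41.7, 0, 0, 0, 0, 70], [-40.7, 41.7, 0, 0, 0, 0, 70], [-40.7, 41.7, 0, 0, 0, 0, 70]]

```text
time: 4.65
tool_pos: [0.6142, -0.0381, 0.4047]
ee_rot: [3.141, -0.0, 1.43]
wrist_force: [0.4, 0.8, -0.2]
width: 0.0697
finger_force: 0.0
```

```bash
python3 - <<'E'
from h import *
go(.614,-.036,.113,1.43)
E
```

```text
t 4.65 turn wz -0.0 shift [  2.1  -0.5 111.7] F [ 0.4  0.8 -0.2] w 69.7
```

step_arm:
  commands:
    - [[2, 0, 37, 0, 0, 0, 60], [0, 0, 37, 0, 0, 0, 50], [0, 0, 27, 0, 0, 0, 50], [0, 0, 11, 0, 0, 0, 50], [0, 0, 0, 0, 0, 0, 0], [0, 0, 0, 0, 0, 0, 0], [0, 0, 0, 0, 0, 0, 0], [0, 0, 0, 0, 0, 0, 0], [0, 0, 0, 0, 0, 0, 0]]

```text
time: 5.78
tool_pos: [0.6135, -0.0344, 0.2936]
ee_rot: [3.141, -0.0, 1.43]
wrist_force: [-1.5, 0.2, 3.4]
width: 0.0111
finger_force: 30.0
```

```bash
python3 - <<'E'
from h import *
go(.614,-.036,.113,1.43)
E
```

```text
t 5.78 turn wz -0.0 shift [-1.5  0.7  0.6] F [-1.5  0.2  3.4] w 11.1
```

```bash
python3 - <<'E'
from h import *
b=snap('top')
cs=np.array([onz(b,c,.018)[:2]*1000 for c in[(129,218),(228,229),(220,292),(117,279)]])
print(cs, cs.mean(0))
t=np.array([onz(b,c,.02)[:2]*1000 for c in[(408,217),(506,222),(503,288),(404,280)]])
print(t.mean(0))
go(.534,.317,.163,1.45)
E
```

```text
[[617.7 412.9]
 [590.5 185.6]
 [449.4 200.2]
 [478.3 433. ]] [534.  307.9]
[ 536.1 -320.2]
t 5.83 turn wz -0.02 shift [ 339.3 -121.3  -49.3] F [-1.1  0.4  3.2] w 10.7
```

step_arm:
  commands:
    - [[0, 0, -5, 0, 0, 0, 0], [0, 0, -12, 0, 0, 0, 0], [0, 0, -15, 0, 0, 0, 0], [0, 0, -15, 0, 0, 0, 0], [0, 0, -8, 0, 0, 0, 0], [0, 0, 0, 0, 0, 0, 0]]

```text
time: 6.58
tool_pos: [0.6137, -0.0345, 0.3491]
ee_rot: [3.139, -0.0, 1.43]
wrist_force: [0.7, 0.4, -5.2]
width: 0.0111
finger_force: 30.0
```

```bash
python3 - <<'E'
from h import *
b=snap('scene','s2.png');go(.534,.317,.163,1.45)
E
```

```text
t 6.62 turn wz -0.02 shift [ 339.3 -121.3    5. ] F [ 0.8 -0.7 -5.3] w 11.2
```

View pics/s2.png

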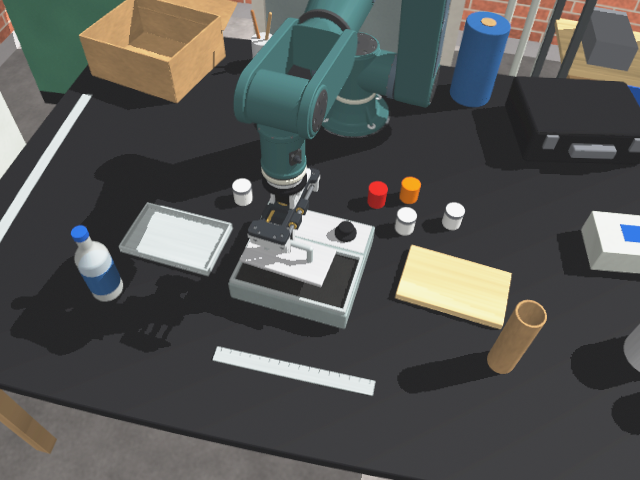

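The plate hangs level in the gripper above the deck (~295,262), and the board is clear at (455,287). Next I carry the plate over.

step_arm:
  commands:
    - [[12, -4, 0, 0, 0, -0.02, 0], [24, -8, 0, 0, 0, 0, 0], [34, -13, 0, 0, 0, 0, 0], [38, -14, 0, 0, 0, 0, 0], [38, -14, 0, 0, 0, 0, 0], [38, -14, 0, 0, 0, 0, 0], [38, -14, 0, 0, 0, 0, 0], [38, -14, 0, 0, 0, 0, 0], [34, -13, 0, 0, 0, 0, 0], [24, -8, 0, 0, 0, 0, 0], [12, -4, 0, 0, 0, 0, 0], [4, -1, 0, 0, 0, 0, 0], [0, 0, 15, 0, 0, 0, 0], [0, 0, 25, 0, 0, 0, 0], [0, 0, 25, 0, 0, 0, 0], [0, 0, 15, 0, 0, 0, 0], [0, 0, 5, 0, 0, 0, 0], [0, 0, 0, 0, 0, 0, 0]]

```text
time: 8.88
tool_pos: [0.5342, 0.3115, 0.2628]
ee_rot: [3.141, -0.0, 1.449]
wrist_force: [0.3, 0.1, -4.7]
width: 0.0111
finger_force: 30.0
```

```bash
python3 - <<'E'
from h import *
go(.534,.312,.066,1.45)
E
```

```text
t 8.88 turn wz -0.001 shift [ 0.4 -0.2 16.8] F [ 0.3  0.1 -4.7] w 11.1
```

step_arm:
  commands:
    - [[0, 0, 7, 0, 0, 0, 0], [0, 0, 6, 0, 0, 0, 0], [0, 0, 3, 0, 0, 0, 0], [0, 0, 1.5, 0, 0, 0, 0], [0, 0, 0, 0, 0, 0, 0]]

```text
time: 9.5
tool_pos: [0.5338, 0.3117, 0.2466]
ee_rot: [3.141, -0.0, 1.45]
wrist_force: [-3.9, -2.9, 3.9]
width: 0.0111
finger_force: 30.0
```

```bash
python3 - <<'E'
from h import *
go(.534,.312,.066,1.45)
E
```

```text
t 9.5 turn wz -0.0 shift [0.3 0.1 0.6] F [-3.9 -2.9  3.9] w 11.1
```

step_arm:
  commands:
    - [[0, 0, 0, 0, 0, 0, 50], [0, 0, 0, 0, 0, 0, 50], [0, 0, 0, 0, 0, 0, 50], [0, 0, -20, 0, 0, 0, 50], [0, 0, -40, 0, 0, 0, 60], [0, 0, -40, 0, 0, 0, 70], [-7, -36, 0, 0, 0, 0, 80], [-7, -36, 0, 0, 0, 0, 80], [-7, -36, 0, 0, 0, 0, 80], [-8, -36, 0, 0, 0, 0, 80], [-8, -36, 0, 0, 0, 0, 80], [0, 0, 0, 0, 0, 0, 80]]

```text
time: 11.0
tool_pos: [0.3492, 0.2967, 0.3471]
ee_rot: [3.139, -0.002, 1.452]
wrist_force: [0.9, 0.4, 0.7]
width: 0.0798
finger_force: 0.0
```

```bash
python3 - <<'E'
from h import *
find(f='3.png')
go(.353,.297,.033,1.45)
E
```

```text
scene pot0_center 0.96 [452.8 217. ] col [202. 202. 200.] [354.4 299.1] 0.8132075471698114
scene pot0_center 0.57 [345.2 228.2] col [40. 39. 41.] [443.8  57.6] 0.3092979127134725
scene pot1_center 0.86 [406.6 219.5] col [202.5 202.5 201. ] [395.  189.3] 0.9297912713472486
scene pot1_center 0.76 [412.8 194.7] col [213.  111.5  28. ] [296.5 190.1] 0.8983739837398373
scene pot2_center 0.79 [242.3 190.8] col [171. 171. 168.] [ 388.7 -205. ] 0.9363817097415507
top pot0_center 0.69 [177.2 335.7] col [247. 247. 247.] [350.5 295.8] 0.8954248366013072
top pot1_center 0.95 [227.1 367.5] col [247. 177.  82.] [290.9 187.9] 0.9068181818181819
top pot1_center 0.83 [258.4 349.7] col [242.  73.  71.] [323.  111.9] 0.8421052631578947
top pot1_center 0.7 [224.  320.5] col [247. 247. 247.] [389.5 187.5] 0.9011494252873563
top pot1_center 0.32 [281.5 266. ] col [45. 45. 47.] [496.7  64.1] 0.40047961630695444
top pot2_center 0.62 [408.5 321.5] col [195. 194. 195.] [ 383.1 -206.1] 0.8775981524249422
t 11.4 turn wz -0.001 shift [  0.4   1.4 132.1] F [-0.4  0.4  0. ] w 79.5
```

View pics/scene3.png

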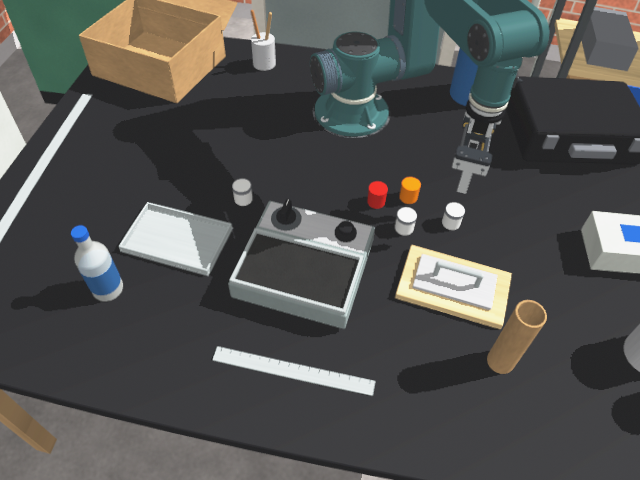

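step_arm:
  commands:
    - [[0, 1, 40, 0, 0, 0, 80], [0, 0, 45, 0, 0, 0, 80], [0, 0, 35, 0, 0, 0, 80], [0, 0, 12, 0, 0, 0, 80], [0, 0, 0, 0, 0, 0, 20], [0, 0, 0, 0, 0, 0, 20], [0, 0, 0, 0, 0, 0, 20], [0, 0, 0, 0, 0, 0, 20], [0, 0, 0, 0, 0, 0, 20]]

```text
time: 12.52
tool_pos: [0.3521, 0.2969, 0.2142]
ee_rot: [3.14, -0.001, 1.45]
wrist_force: [-1.1, -0.3, 3.8]
width: 0.0437
finger_force: 30.0
```

```bash
cat > ov.py <<'E'
from h import *
import sys
def rect(c,th,sx,sy,z): 
    R=np.array([[np.cos(th),-np.sin(th)],[np.sin(th),np.cos(th)]])
    return [np.r_[np.array(c)+R@np.array([a*sx/2,b*sy/2]),z] for a,b in((1,1),(1,-1),(-1,-1),(-1,1))]
def ov(n,items,f,crop):
    p=snap(n); im=np.ascontiguousarray(p['color'][:,:,::-1]); s=3
    x0,y0,x1,y1=crop; im=cv2.resize(im[y0:y1,x0:x1],None,fx=s,fy=s,interpolation=2)
    for it in items:
        q=np.array([(proj(p,P)-[x0,y0]+.5)*s for P in it]).astype(np.int32); cv2.polylines(im,[q],True,(0,0,255),1)
    cv2.imwrite('pics/'+f,im)
E
python3 - <<'E'
from ov import *
th=-.097;c=np.array([.600,-.019]);k=[np.r_[.476+.034*np.cos(a),-.077+.034*np.sin(a),.071] for a in np.linspace(0,6.2,30)]
u=[np.r_[.489+.024*np.cos(a),.058+.024*np.sin(a),.075] for a in np.linspace(0,6.2,30)]
it=[rect(c,th,.142,.242,.075),rect(c,th,.130,.230,.065),rect(c-.045*np.array([np.cos(th),np.sin(th)]),th,.24,.25,.065),k,u,rect([.537,-.320],-.097,.14,.22,.02)]
ov('top',it,'o1.png',(245,170,511,310))
go(.353,.297,.033,1.45)
E
```

```text
t 12.57 turn wz -0.0 shift [0.2 0.9 1.2] F [-0.  -0.8  4.4] w 43.6
```

View pics/o1.png

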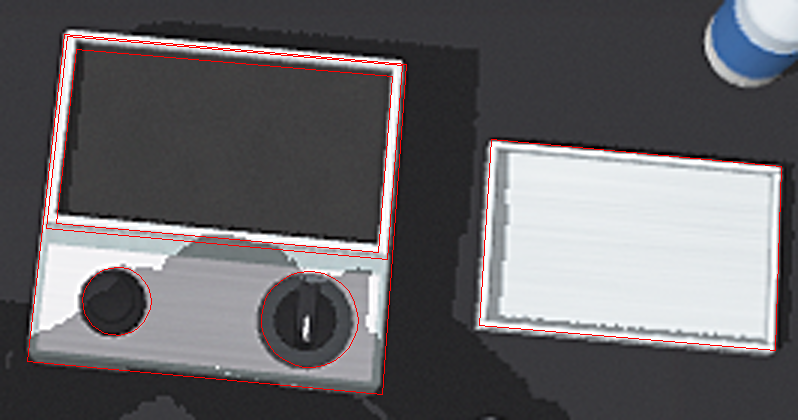

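step_arm:
  commands:
    - [[0, 0, -15, 0, 0, 0, 20], [0, 0, -40, 0, 0, 0, 20], [0, 0, -45, 0, 0, 0, 20], [0, 0, -25, 0, 0, 0, 20], [-12, 16, 0, 0, 0, 0, 20], [-24, 31, 0, 0, 0, 0, 20], [-28, 37, 0, 0, 0, 0, 20], [-28, 37, 0, 0, 0, 0, 20], [-28, 37, 0, 0, 0, 0, 20], [-28, 37, 0, 0, 0, 0, 20], [-28, 37, 0, 0, 0, 0, 20], [-24, 32, 0, 0, 0, 0, 20], [-11, 15, 0, 0, 0, 0, 20], [-3, 4, 10, 0, 0, 0, 20], [0, 0, 25, 0, 0, 0, 20], [0, 0, 15, 0, 0, 0, 20], [0, 0, 5, 0, 0, 0, 20]]

```text
time: 14.7
tool_pos: [0.606, 0.0509, 0.2815]
ee_rot: [-3.138, 0.0, 1.451]
wrist_force: [0.3, -0.7, -1.3]
width: 0.0435
finger_force: 30.0
```

```bash
python3 - <<'E'
from h import *
go(.608,.051,.099,1.45)
E
```

```text
t 14.7 turn wz 0.001 shift [0.3 2.  2.5] F [ 0.3 -0.7 -1.3] w 43.5
```

step_arm:
  commands:
    - [[0, 1.5, 2, 0, 0, 0, 20], [0, 0, 0.5, 0, 0, 0, 20], [0, 0, 0, 0, 0, 0, 62], [0, 0, 0, 0, 0, 0, 62], [0, 0, 0, 0, 0, 0, 62], [0, 0, -20, 0, 0, 0, 62], [0, 0, -35, 0, 0, 0, 70], [0, 0, -25, 0, 0, 0, 80], [18, -38, 0, 0, 0, 0, 80], [18, -38, 0, 0, 0, 0, 80], [18, -39, 0, 0, 0, 0, 80], [18, -39, 0, 0, 0, 0, 80], [19, -39, 0, 0, 0, 0, 80], [19, -39, 0, 0, 0, 0, 80], [0, 0, 20, 0, 0, 0, 80]]

```text
time: 16.58
tool_pos: [0.3898, 0.1884, 0.3428]
ee_rot: [3.137, -0.003, 1.453]
wrist_force: [0.2, -0.4, -0.7]
width: 0.0801
finger_force: 0.0
```

```bash
python3 - <<'E'
from h import *
find(names=('pot1_center',))
find(zf=.065,names=('pot1_center',),cams=('top',))
go(.392,.188,.033,1.45)
E
```

```text
scene pot1_center 0.7 [404.9 220.6] col [202. 202. 201.] [395.6 189.6] 0.920303605313093
scene pot1_center 0.59 [377.3 193.7] col [192.  44.  41.] [328.5 113.6] 0.9117043121149897
scene pot1_center 0.5 [405.4 194.2] col [218. 120.  29.] [300.2 186.6] 0.28542094455852157
top pot1_center 0.93 [259.5 349.1] col [246.  83.  81.] [322.1 113.4] 0.7769784172661871
top pot1_center 0.73 [222.3 367.1] col [248. 201.  94.] [284.4 196.3] 0.4
top pot1_center 0.52 [231.5 318.6] col [249. 249. 249.] [393.1 171.3] 0.1935483870967742
top pot1_center 0.7 [259.4 348.8] col [246.  83.  81.] [321.7 106.5] 0.7235421166306696
top pot1_center 0.56 [220.9 367. ] col [248. 202.  94.] [286.6 186.7] 0.41330645161290325
top pot1_center 0.42 [230.  316.9] col [249. 249. 249.] [388.5 162.3] 0.17857142857142858
t 16.88 turn wz -0.001 shift [  1.1  -0.  128.5] F [-0.6 -0.5 -0.7] w 80.0
```

step_arm:
  commands:
    - [[1, 0, 40, 0, 0, 0, 80], [0, 0, 42, 0, 0, 0, 80], [0, 0, 33, 0, 0, 0, 80], [0, 0, 12, 0, 0, 0, 80], [0, 0, 1, 0, 0, 0, 20], [0, 0, 0, 0, 0, 0, 20], [0, 0, 0, 0, 0, 0, 20], [0, 0, 0, 0, 0, 0, 20], [0, 0, 0, 0, 0, 0, 20], [0, 0, -15, 0, 0, 0, 20], [0, 0, -40, 0, 0, 0, 20], [0, 0, -45, 0, 0, 0, 20], [0, 0, -25, 0, 0, 0, 20], [0, 0, 0, 0, 0, 0, 20]]

```text
time: 18.62
tool_pos: [0.3919, 0.1882, 0.3405]
ee_rot: [3.136, -0.003, 1.45]
wrist_force: [0.3, 0.2, -1.6]
width: 0.0437
finger_force: 30.0
```

```bash
python3 - <<'E'
from h import *
go(.601,-.019,.099,1.45)
E
```

```text
t 18.62 turn wz -0.0 shift [-180.5  232.6   61.5] F [ 0.3  0.2 -1.6] w 43.7
```

step_arm:
  commands:
    - [[-8, 10, 0, 0, 0, 0, 20], [-20, 25, 0, 0, 0, 0, 20], [-27, 35, 0, 0, 0, 0, 20], [-29, 38, 0, 0, 0, 0, 20], [-29, 38, 0, 0, 0, 0, 20], [-29, 38, 0, 0, 0, 0, 20], [-22, 28, 0, 0, 0, 0, 20], [-12, 15, 0, 0, 0, 0, 20], [-4, 5, 0, 0, 0, 0, 20], [0, 0, 10, 0, 0, 0, 20], [0, 0, 22, 0, 0, 0, 20], [0, 0, 18, 0, 0, 0, 20], [0, 0, 8, 0, 0, 0, 20], [0, 0, 2, 0, 0, 0, 20], [0, 0, 0, 0, 0, 0, 20]]

```text
time: 20.5
tool_pos: [0.5999, -0.0182, 0.2786]
ee_rot: [3.141, -0.0, 1.45]
wrist_force: [-2.8, 0.1, 3.2]
width: 0.0434
finger_force: 30.0
```

```bash
python3 - <<'E'
from h import *
go(.601,-.019,.099,1.45)
E
```

```text
t 20.5 turn wz 0.0 shift [-0.7  1.2 -0.4] F [-2.8  0.1  3.2] w 43.4
```

step_arm:
  commands:
    - [[0, 0, 0, 0, 0, 0, 62], [0, 0, 0, 0, 0, 0, 62], [0, 0, 0, 0, 0, 0, 62], [0, 0, -20, 0, 0, 0, 62], [0, 0, -35, 0, 0, 0, 70], [0, 0, -25, 0, 0, 0, 80], [-30, -27, 0, 0, 0, 0, 80], [-30, -27, 0, 0, 0, 0, 80], [-30, -27, 0, 0, 0, 0, 80], [-30, -27, 0, 0, 0, 0, 80], [-30, -27, 0, 0, 0, 0, 80], [-30, -27, 0, 0, 0, 0, 80], [-31, -28, 0, 0, 0, 0, 80], [0, 0, 0, 0, 0, 0, 80]]

```text
time: 22.25
tool_pos: [0.3846, -0.2064, 0.3579]
ee_rot: [3.141, 0.001, 1.446]
wrist_force: [-0.3, 0.2, 0.8]
width: 0.0799
finger_force: 0.0
```

```bash
python3 - <<'E'
from h import *
find(f='4.png',names=('pot2_center','pot0_center'))
go(.386,-.205,.034,1.45)
E
```

```text
scene pot2_center 0.6 [243.4 189.7] col [222. 222. 221.] [ 387.1 -205. ] 0.9210526315789473
scene pot0_center 0.58 [326.5 272.7] col [235. 235. 233.] [566.2  44.2] 0.9540983606557377
top pot2_center 0.41 [407.7 326.7] col [251.  250.5 250.5] [ 373.4 -203.6] 0.13921113689095127
top pot0_center 0.78 [288.5 210.8] col [247. 247. 247.] [623.4  52.5] 0.8918918918918919
t 22.55 turn wz 0.001 shift [ -0.5  -0.6 143.6] F [-0.1  0.2  0.5] w 80.3
```

View pics/scene4.png

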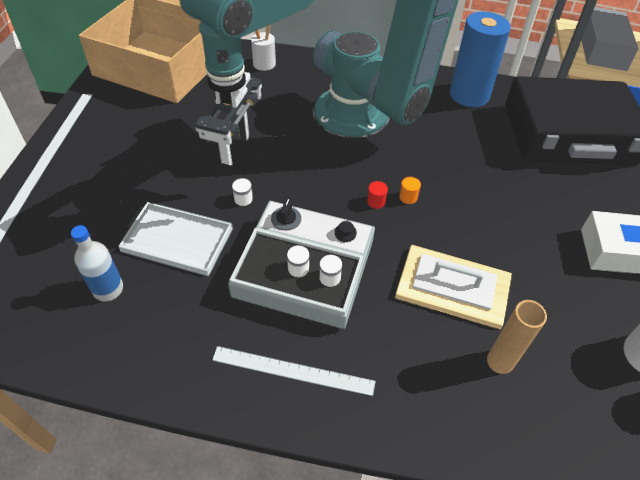

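Two pots stand on the deck at (298,262) and (330,271). Pot2 waits at (242,192).

step_arm:
  commands:
    - [[0, 0, 40, 0, 0, 0, 80], [0, 0, 48, 0, 0, 0, 80], [0, 0, 40, 0, 0, 0, 80], [0, 0, 13, 0, 0, 0, 80], [0, 0, 2, 0, 0, 0, 20], [0, 0, 0, 0, 0, 0, 20], [0, 0, 0, 0, 0, 0, 20], [0, 0, 0, 0, 0, 0, 20], [0, 0, 0, 0, 0, 0, 20], [0, 0, -15, 0, 0, 0, 20], [0, 0, -40, 0, 0, 0, 20], [0, 0, -45, 0, 0, 0, 20], [0, 0, -28, 0, 0, 0, 20], [0, 0, 0, 0, 0, 0, 20]]

```text
time: 24.3
tool_pos: [0.3864, -0.2054, 0.3457]
ee_rot: [3.136, 0.003, 1.45]
wrist_force: [-0.2, 0.5, -2.0]
width: 0.0432
finger_force: 30.0
```

```bash
python3 - <<'E'
from h import *
go(.594,-.089,.1,1.45)
E
```

```text
t 24.3 turn wz -0.0 shift [140.6 192.   65.7] F [-0.2  0.5 -2. ] w 43.2
```

step_arm:
  commands:
    - [[6, 8, 0, 0, 0, 0, 20], [16, 22, 0, 0, 0, 0, 20], [24, 32, 0, 0, 0, 0, 20], [26, 35, 0, 0, 0, 0, 20], [26, 35, 0, 0, 0, 0, 20], [22, 32, 0, 0, 0, 0, 20], [14, 20, 0, 0, 0, 0, 20], [6, 8, 0, 0, 0, 0, 20], [0, 0, 12, 0, 0, 0, 20], [0, 0, 24, 0, 0, 0, 20], [0, 0, 18, 0, 0, 0, 20], [0, 0, 9, 0, 0, 0, 20], [0, 0, 2, 0, 0, 0, 20], [0, 0, 0, 0, 0, 0, 20]]

```text
time: 26.05
tool_pos: [0.5921, -0.0895, 0.2806]
ee_rot: [-3.139, 0.0, 1.449]
wrist_force: [-7.7, 1.6, 11.2]
width: 0.0434
finger_force: 30.0
```

```bash
python3 - <<'E'
from h import *
go(.594,-.089,.1,1.45)
E
```

```text
t 26.05 turn wz -0.001 shift [0.7 1.9 0.6] F [-7.7  1.6 11.2] w 43.4
```

step_arm:
  commands:
    - [[0, 0, -0.5, 0, 0, 0, 62], [0, 0, 0, 0, 0, 0, 62], [0, 0, 0, 0, 0, 0, 62], [0, 0, -20, 0, 0, 0, 62], [0, 0, -35, 0, 0, 0, 62], [0, 0, -25, 0, 0, 0, 20], [26, -24, 0, 0, 0, 0, 0], [27, -24, 0, 0, 0, 0, 0], [27, -24, 0, 0, 0, 0, 0], [27, -24, 0, 0, 0, 0, 0], [27, -24, 0, 0, 0, 0, 0], [0, 0, 30, 0, 0, 0, 0], [0, 0, 25, 0, 0, 0, 0], [0, 0, 5, 0, 0, 0, 0], [0, 0, 0, 0, 0, 0, 0], [0, 0, 0, 0, 0, 0, 0]]

```text
time: 28.05
tool_pos: [0.491, 0.058, 0.2995]
ee_rot: [3.139, -0.0, 1.45]
wrist_force: [-0.3, -0.0, 0.3]
width: 0.0003
finger_force: 0.0
```

```bash
python3 - <<'E'
from h import *
go(.489,.058,.11,1.45)
find(zf=.065)
E
```

```text
t 28.05 turn wz -0.0 shift [-0.3 -2.   9.5] F [-0.3 -0.   0.3] w 0.3
scene pot0_center 0.67 [327.9 273. ] col [242. 242. 241.] [609.9  50.2] 0.8708206686930091
scene pot1_center 0.96 [410.6 192.9] col [217. 116.  28.] [358.4 185.9] 0.7059859154929577
scene pot1_center 0.91 [297.3 258.2] col [187. 187. 185.] [601.6 -18.1] 0.9159021406727829
scene pot1_center 0.61 [377.8 193.1] col [184.  44.  41.] [388. 115.] 0.8507992895204263
scene pot2_center 0.57 [263.9 249. ] col [176. 176. 173.] [593.3 -88.5] 0.925984251968504
scene pot2_center 0.49 [309.7 270.4] col [106. 115. 113.] [608.   -5.7] 0.018844927807988
top pot1_center 0.92 [319.5 216.1] col [213. 212. 213.] [597.9 -20.2] 0.9078156312625251
top pot1_center 0.55 [223.4 364.7] col [247. 195.  91.] [290.2 178.6] 0.8087318087318087
top pot2_center 0.78 [355.5 219.9] col [213. 212. 213.] [592.2 -89.7] 0.9128630705394191
```

step_arm:
  commands:
    - [[0, -2, 5, 0, 0, 0, 0], [0, 0, 3, 0, 0, 0, 0], [0, 0, 3, 0, 0, 0, 0], [0, 0, 0, 0, 0, 0, 0], [0, 0, 0, 0, 0, 0, 0]]

```text
time: 29.08
tool_pos: [0.4884, 0.0584, 0.2873]
ee_rot: [-3.141, -0.0, 1.45]
wrist_force: [-1.9, -0.1, 2.1]
width: 0.0005
finger_force: 1.0
```

step_arm:
  commands:
    - [[0, 0, 0, 0, 0, 0, 0]]

```text
time: 29.2
tool_pos: [0.4885, 0.0584, 0.2873]
ee_rot: [-3.141, -0.0, 1.45]
wrist_force: [-1.9, -0.7, 1.6]
width: 0.0007
finger_force: 1.0
```

step_arm:
  commands:
    - [[0, 0, 0, 0, 0, 0, 0]]

```text
time: 29.32
tool_pos: [0.4885, 0.0584, 0.2873]
ee_rot: [-3.142, -0.0, 1.45]
wrist_force: [-2.4, 0.1, 2.0]
width: 0.0008
finger_force: 1.0
```

step_arm:
  commands:
    - [[0, 0, -2.3, 0, 0, 0, 0], [0, 0, 0, 0, 0, 0, 0], [0, 0, 0, 0, 0, 0, 0]]

```text
time: 29.7
tool_pos: [0.4887, 0.0584, 0.2896]
ee_rot: [3.141, -0.0, 1.45]
wrist_force: [0.2, 0.8, 1.9]
width: 0.0004
finger_force: 0.8
```

step_arm:
  commands:
    - [[0, 0, 0, 0, 0, 0, 0]]

```text
time: 29.82
tool_pos: [0.4887, 0.0584, 0.2896]
ee_rot: [3.141, -0.0, 1.45]
wrist_force: [-0.3, -0.3, 1.7]
width: 0.0001
finger_force: 0.8
```

step_arm:
  commands:
    - [[0, 0, -3, 0, 0, 0, 0], [0, 0, 0, 0, 0, 0, 0], [0, 0, 0, 0, 0, 0, 0]]

```text
time: 30.2
tool_pos: [0.4885, 0.0584, 0.2923]
ee_rot: [-3.141, -0.0, 1.45]
wrist_force: [0.0, -1.4, 0.9]
width: 0.0009
finger_force: 0.0
```

Contact force at 25.6 mm above the seat means the button is popped out, so I push it once.

step_arm:
  commands:
    - [[0, 0, 6, 0, 0, 0, 0], [0, 0, 5, 0, 0, 0, 0], [0, 0, 3, 0, 0, 0, 0], [0, 0, 0.5, 0, 0, 0, 0], [0, 0, 0, 0, 0, 0, 0]]

```text
time: 30.82
tool_pos: [0.4887, 0.0584, 0.2783]
ee_rot: [3.141, -0.0, 1.45]
wrist_force: [0.3, -0.1, 4.3]
width: 0.0006
finger_force: 1.9
```

step_arm:
  commands:
    - [[0, 0, 0.7, 0, 0, 0, 0], [0, 0, 0, 0, 0, 0, 0]]

```text
time: 31.08
tool_pos: [0.4887, 0.0584, 0.2776]
ee_rot: [3.141, -0.0, 1.45]
wrist_force: [1.1, -0.9, 4.2]
width: 0.0004
finger_force: 2.1
```

```bash
python3 - <<'E'
from h import *
o=robot.get_obs(); print(o['tool_pos']*1000,o['wrist_force'],[k for k in o])
E
```

```text
[488.7  58.4 277.6] [ 1.1 -0.9  4.2] ['time', 'joint_positions', 'qvel', 'joint_torque', 'tool_pos', 'ee_rot', 'wrist_force', 'wrist_torque', 'finger_force', 'width']
```

step_arm:
  commands:
    - [[0, 0, 0.8, 0, 0, 0, 0], [0, 0, 0, 0, 0, 0, 0]]

```text
time: 31.32
tool_pos: [0.4887, 0.0584, 0.2775]
ee_rot: [3.14, -0.0, 1.45]
wrist_force: [0.2, -0.7, 6.9]
width: 0.0005
finger_force: 3.7
```

step_arm:
  commands:
    - [[0, 0, 0.6, 0, 0, 0, 0], [0, 0, 0, 0, 0, 0, 0]]

```text
time: 31.58
tool_pos: [0.4887, 0.0584, 0.2774]
ee_rot: [3.14, -0.0, 1.45]
wrist_force: [-1.1, -0.3, 9.7]
width: 0.0004
finger_force: 4.8
```

step_arm:
  commands:
    - [[0, 0, -6, 0, 0, 0, 0], [0, 0, -6.2, 0, 0, 0, 0], [0, 0, 0, 0, 0, 0, 0], [0, 0, 0, 0, 0, 0, 0]]

```text
time: 32.08
tool_pos: [0.4882, 0.0584, 0.2871]
ee_rot: [-3.139, 0.0, 1.45]
wrist_force: [0.1, 0.1, 0.3]
width: 0.0002
finger_force: 0.0
```

step_arm:
  commands:
    - [[0, 0, 3.5, 0, 0, 0, 0], [0, 0, 0, 0, 0, 0, 0], [0, 0, 0, 0, 0, 0, 0]]

```text
time: 32.45
tool_pos: [0.4884, 0.0584, 0.2846]
ee_rot: [-3.141, -0.0, 1.45]
wrist_force: [-2.1, 0.7, 2.6]
width: 0.001
finger_force: 1.2
```

step_arm:
  commands:
    - [[0, 0, -20, 0, 0, 0, 0], [0, 0, -35, 0, 0, 0, 20], [0, 0, -20, 0, 0, 0, 40], [0, 0, 0, 0, 0, -0.177, 44], [0, 0, 0, 0, 0, -0.177, 44], [0, 0, 0, 0, 0, -0.177, 44], [0, 0, 0, 0, 0, -0.177, 44], [0, 0, 0, 0, 0, -0.177, 44], [0, 0, 0, 0, 0, -0.177, 44], [0, 0, 0, 0, 0, -0.177, 44], [0, 0, 0, 0, 0, -0.177, 44], [0, 0, 0, 0, 0, -0.179, 44], [-1, -27, 0, 0, 0, 0, 44], [0, -27, 0, 0, 0, 0, 44], [0, -27, 0, 0, 0, 0, 44], [0, -27, 0, 0, 0, 0, 44], [0, -28, 0, 0, 0, 0, 44], [0, 0, 0, 0, 0, 0, 44]]

```text
time: 34.7
tool_pos: [0.4763, -0.0783, 0.3591]
ee_rot: [3.141, -0.0, 3.042]
wrist_force: [0.1, 1.3, -1.0]
width: 0.0444
finger_force: 0.0
```

```bash
python3 - <<'E'
from h import *
go(.476,-.077,.102,3.045)
a=snap('scene'); cv2.imwrite('pics/s5.png',cv2.resize(a['color'][150:330,180:420,::-1],None,fx=3,fy=3))
E
```

```text
t 34.7 turn wz -0.003 shift [ 0.4  1.3 77.1] F [ 0.1  1.3 -1. ] w 44.4
```

View pics/s5.png

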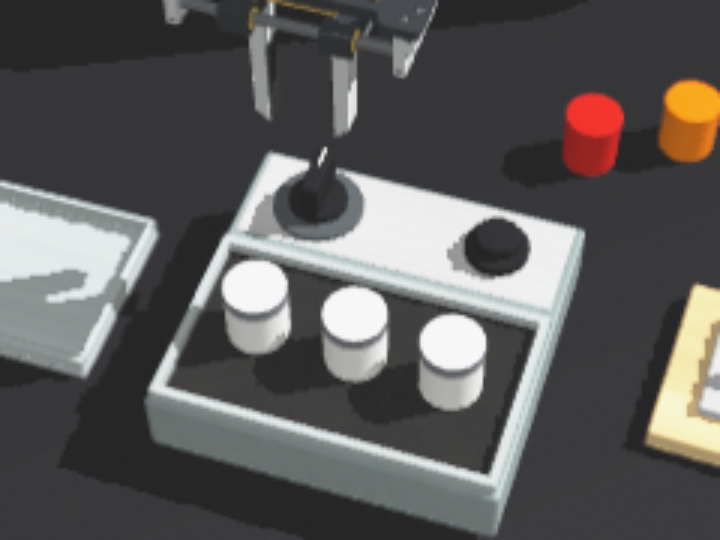

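The three pots stand on the deck (crop 255,305 / 353,333 / 450,360) and the open fingers straddle the knob bar (318,180). I descend and grip.

step_arm:
  commands:
    - [[0, 1, 30, 0, 0, 0, 44], [0, 0, 25, 0, 0, 0, 44], [0, 0, 15, 0, 0, 0, 44], [0, 0, 6, 0, 0, 0, 44], [0, 0, 0, 0, 0, 0, 44], [0, 0, 0, 0, 0, 0, 5], [0, 0, 0, 0, 0, 0, 5], [0, 0, 0, 0, 0, 0, 5], [0, 0, 0, 0, 0, 0, 5]]

```text
time: 35.88
tool_pos: [0.4768, -0.0742, 0.2842]
ee_rot: [3.134, 0.001, 3.045]
wrist_force: [1.4, 8.5, 2.1]
width: 0.0139
finger_force: 30.0
```

```bash
python3 - <<'E'
from h import *
go(.476,-.077,.102,3.045)
o=robot.get_obs();print(o['wrist_torque']*1000)
E
```

```text
t 35.88 turn wz 0.0 shift [ 0.6 -2.9  2.2] F [1.4 8.5 2.1] w 13.9
[1534.4 -136.9 -119. ]
```

step_arm:
  commands:
    - [[0, 3, 0, 0, 0, 0, 5], [0, 0, 0, 0, 0, 0, 5], [0, 0, 0, 0, 0, 0, 5]]

```text
time: 36.25
tool_pos: [0.477, -0.0728, 0.2842]
ee_rot: [3.14, 0.001, 3.045]
wrist_force: [0.5, 4.5, 3.3]
width: 0.0137
finger_force: 30.0
```

```bash
python3 - <<'E'
from h import *
go(.476,-.077,.102,3.045)
o=robot.get_obs();print(o['wrist_torque']*1000)
E
```

```text
t 36.25 turn wz -0.0 shift [ 0.6 -4.2  2.2] F [0.5 4.5 3.3] w 13.7
[ 787.7  -37.9 -105.8]
```

step_arm:
  commands:
    - [[0, 3, 0, 0, 0, 0, 5], [0, 0, 0, 0, 0, 0, 5], [0, 0, 0, 0, 0, 0.12, 5], [0, 0, 0, 0, 0, 0.12, 5], [0, 0, 0, 0, 0, 0.12, 5], [0, 0, 0, 0, 0, 0.12, 5]]

```text
time: 37.0
tool_pos: [0.477, -0.0718, 0.2842]
ee_rot: [-3.137, 0.003, 2.56]
wrist_force: [-1.5, -6.7, 4.8]
width: 0.014
finger_force: 30.0
```

```bash
python3 - <<'E'
from h import *
go(.477,-.072,.102,3.045)
o=robot.get_obs();print(o['wrist_torque']*1000)
E
```

```text
t 37.0 turn wz -0.485 shift [ 0.  -0.2  2.2] F [-1.5 -6.7  4.8] w 14.0
[-1107.2   290.    103.8]
```

step_arm:
  commands:
    - [[-1, -1.5, 0, 0, 0, 0.12, 5], [0, 0, 0, 0, 0, 0.12, 5], [0, 0, 0, 0, 0, 0.12, 5], [0, 0, 0, 0, 0, 0.12, 5], [0, 0, 0, 0, 0, 0.08, 5], [0, 0, 0, 0, 0, 0.06, 5], [0, 0, 0, 0, 0, 0, 5]]

```text
time: 37.88
tool_pos: [0.4767, -0.0729, 0.2842]
ee_rot: [-3.139, 0.003, 1.945]
wrist_force: [-2.6, -3.0, 6.1]
width: 0.0136
finger_force: 30.0
```

```bash
python3 - <<'E'
from h import *
go(.477,-.072,.102,3.045)
o=robot.get_obs();print(o['wrist_torque']*1000)
E
```

```text
t 37.88 turn wz -1.1 shift [-0.2  0.9  2.2] F [-2.6 -3.   6.1] w 13.6
[-626.4  515.1  188.2]
```

step_arm:
  commands:
    - [[0, 0, 0, 0, 0, 0.06, 5], [0, 0, 0, 0, 0, 0, 5]]

```text
time: 38.12
tool_pos: [0.4767, -0.0729, 0.2842]
ee_rot: [-3.139, 0.003, 1.886]
wrist_force: [-2.5, -3.4, 6.1]
width: 0.014
finger_force: 31.2
```

```bash
python3 - <<'E'
from h import *
go(.477,-.072,.102,3.045)
o=robot.get_obs();print(o['wrist_torque']*1000)
E
```

```text
t 38.12 turn wz -1.159 shift [-0.2  0.9  2.2] F [-2.5 -3.4  6.1] w 14.0
[-645.   600.9  764.4]
```

step_arm:
  commands:
    - [[0, 0, 0, 0, 0, 0, 5], [0, 0, 0, 0, 0, 0, 5], [0, 0, 0, 0, 0, 0, 5], [0, 0, 0, 0, 0, 0, 5], [0, 0, 0, 0, 0, 0, 5], [0, 0, 0, 0, 0, 0, 5], [0, 0, 0, 0, 0, 0, 5], [0, 0, 0, 0, 0, 0, 5], [0, 0, 0, 0, 0, 0, 5], [0, 0, 0, 0, 0, 0, 5], [0, 0, 0, 0, 0, 0, 5], [0, 0, 0, 0, 0, 0, 5], [0, 0, 0, 0, 0, 0, 5], [0, 0, 0, 0, 0, 0, 5], [0, 0, 0, 0, 0, 0, 5], [0, 0, 0, 0, 0, 0, 5], [0, 0, 0, 0, 0, 0, 5], [0, 0, 0, 0, 0, 0, 5], [0, 0, 0, 0, 0, 0, 5], [0, 0, 0, 0, 0, 0, 5]]

```text
time: 40.62
tool_pos: [0.4767, -0.0729, 0.2842]
ee_rot: [-3.139, 0.003, 1.887]
wrist_force: [-3.2, -3.3, 5.9]
width: 0.0143
finger_force: 31.2
```

step_arm:
  commands:
    - [[0, 0, 0, 0, 0, 0, 5], [0, 0, 0, 0, 0, 0, 5], [0, 0, 0, 0, 0, 0, 5], [0, 0, 0, 0, 0, 0, 70], [0, 0, 0, 0, 0, 0, 70], [0, 0, 0, 0, 0, 0, 70], [0, 0, 0, 0, 0, 0, 70], [0, 0, -20, 0, 0, 0, 70], [0, 0, -35, 0, 0, 0, 70], [0, 0, -20, 0, 0, 0, 70], [0, 0, 0, 0, 0, 0, 70]]

```text
time: 42.0
tool_pos: [0.4774, -0.0714, 0.3601]
ee_rot: [3.138, 0.0, 1.885]
wrist_force: [-0.3, -0.2, -0.4]
width: 0.0701
finger_force: 0.0
```

```bash
python3 - <<'E'
from h import *
find(zf=.065)
go(.488,.0584,.18,1.45)
a=snap('scene'); cv2.imwrite('pics/s6.png',cv2.resize(a['color'][150:330,180:420,::-1],None,fx=3,fy=3))
E
```

```text
scene pot0_center 0.94 [327.9 273.1] col [237. 237. 236.] [611.1  51.2] 0.8740629685157422
scene pot0_center 0.42 [293.8 371.8] col [228. 234. 233.] [837.   29.8] 0.13415967918337587
scene pot1_center 0.94 [410.9 193.4] col [222. 120.  28.] [357.3 186.6] 0.7422867513611615
scene pot1_center 0.69 [297.8 261.7] col [238. 238. 236.] [602.7 -17.2] 0.86
scene pot1_center 0.69 [375.5 194.6] col [190.5  44.   40. ] [388.2 115.2] 0.7642857142857142
scene pot2_center 0.76 [263.8 250.7] col [228. 227. 226.] [594.7 -88.5] 0.9074074074074074
scene pot2_center 0.64 [286.7 215.7] col [50. 50. 52.] [488.2 -70.3] 0.5191986644407346
top pot0_center 0.72 [283.7 267.7] col [58. 58. 61.] [485.6  59.6] 0.3774403470715835
top pot1_center 0.73 [315.8 213.3] col [249. 249. 249.] [605.8  -7.9] 0.32854209445585214
top pot1_center 0.61 [222.8 364.5] col [247. 177.  82.] [290.7 178.7] 0.7967145790554415
top pot1_center 0.33 [309.  140.2] col [229. 234. 236.] [761.2   8.6] 0.13013333333333332
top pot2_center 0.5 [118.7 175.8] col [111.  91.  70.] [694.6 420.4] 0.37765205091937765
t 42.4 turn wz 0.435 shift [130.6  -4.7  -2.4] F [ 0.1  1.2 -0.4] w 70.0
```

View pics/s6.png

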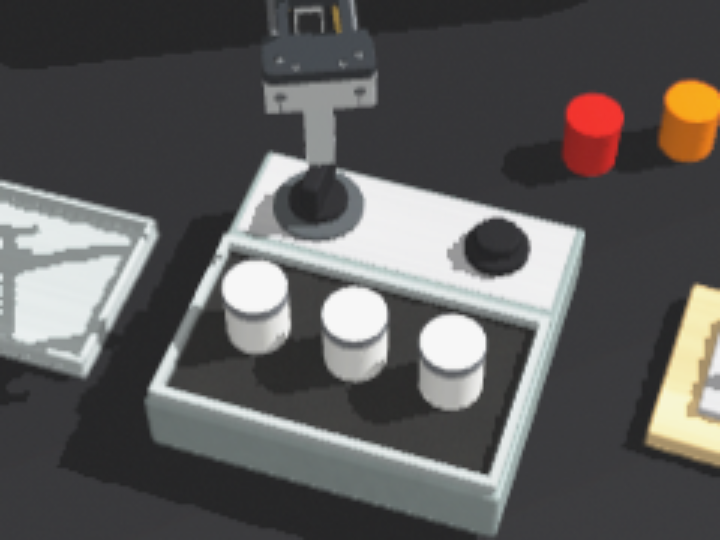

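The knob is back at rest (bar at crop 320,190) and all pots are upright. Next I pop the button out.

step_arm:
  commands:
    - [[0, 0, 0, 0, 0, 0.145, 0], [0, 0, 0, 0, 0, 0.145, 0], [0, 0, 0, 0, 0, 0.145, 0], [26, -1, 0, 0, 0, 0, 0], [26, -1, 0, 0, 0, 0, 0], [26, -1, 0, 0, 0, 0, 0], [26, -1, 0, 0, 0, 0, 0], [26, -1, 0, 0, 0, 0, 0], [0, 0, 30, 0, 0, 0, 0], [0, 0, 25, 0, 0, 0, 0], [0, 0, 11, 0, 0, 0, 0], [0, 0, 0, 0, 0, 0, 0], [0, 0, 5, 0, 0, 0, 0], [0, 0, 0, 0, 0, 0, 0], [0, 0, 0, 0, 0, 0, 0]]

```text
time: 44.32
tool_pos: [0.488, 0.0577, 0.2882]
ee_rot: [3.14, -0.0, 1.45]
wrist_force: [0.2, 0.1, -0.9]
width: 0.0001
finger_force: 0.0
```

```bash
python3 - <<'E'
from h import *
go(.488,.0584,.0965,1.45)
E
```

```text
t 44.33 turn wz -0.0 shift [ 0.7 -0.1 11.7] F [ 0.2  0.1 -0.9] w 0.1
```

step_arm:
  commands:
    - [[0, 0, 5, 0, 0, 0, 0], [0, 0, 4, 0, 0, 0, 0], [0, 0, 2, 0, 0, 0, 0], [0, 0, 1, 0, 0, 0, 0], [0, 0, 0.7, 0, 0, 0, 0], [0, 0, 0, 0, 0, 0, 0]]

```text
time: 45.08
tool_pos: [0.4882, 0.0578, 0.2774]
ee_rot: [3.139, -0.0, 1.45]
wrist_force: [-2.8, -0.5, 11.8]
width: 0.0009
finger_force: 5.9
```

step_arm:
  commands:
    - [[0, 0, 0.5, 0, 0, 0, 0], [0, 0, 0, 0, 0, 0, 0]]

```text
time: 45.32
tool_pos: [0.4882, 0.0578, 0.2774]
ee_rot: [3.138, -0.0, 1.45]
wrist_force: [-3.3, -0.9, 14.1]
width: 0.0001
finger_force: 6.8
```

step_arm:
  commands:
    - [[0, 0, -6, 0, 0, 0, 0], [0, 0, -6.5, 0, 0, 0, 0], [0, 0, 0, 0, 0, 0, 0], [0, 0, 0, 0, 0, 0, 0]]

```text
time: 45.82
tool_pos: [0.4878, 0.0577, 0.2865]
ee_rot: [-3.141, -0.0, 1.45]
wrist_force: [1.9, -0.4, 2.2]
width: 0.0003
finger_force: 1.1
```

step_arm:
  commands:
    - [[0, 0, 0, 0, 0, 0, 0]]

```text
time: 45.95
tool_pos: [0.4878, 0.0578, 0.2865]
ee_rot: [-3.141, -0.0, 1.45]
wrist_force: [1.5, -0.6, 2.7]
width: 0.0001
finger_force: 1.1
```

step_arm:
  commands:
    - [[0, 0, -2.5, 0, 0, 0, 0], [0, 0, 0, 0, 0, 0, 0], [0, 0, 0, 0, 0, 0, 0]]

```text
time: 46.32
tool_pos: [0.4876, 0.0578, 0.2891]
ee_rot: [-3.14, 0.0, 1.45]
wrist_force: [-0.1, -0.1, 1.9]
width: 0.0008
finger_force: 0.8
```

step_arm:
  commands:
    - [[0, 0, -25, 0, 0, 0, 0], [0, 0, -30, 0, 0, 0, 20], [0, 0, -16, 0, 0, 0, 60], [-33, 30, 0, 0, 0, 0, 80], [-33, 31, 0, 0, 0, 0, 80], [-33, 31, 0, 0, 0, 0, 80], [-34, 31, 0, 0, 0, 0, 80], [0, 0, 0, 0, 0, 0, 80], [0, 0, 0, 0, 0, 0, 80]]

```text
time: 47.45
tool_pos: [0.5935, -0.0888, 0.3594]
ee_rot: [-3.139, -0.001, 1.45]
wrist_force: [0.3, -0.1, -0.4]
width: 0.0772
finger_force: 0.0
```

```bash
python3 - <<'E'
from h import *
find(zf=.065,cams=('scene',),names=('pot2_center',))
go(.5935,-.089,.099,1.45)
E
```

```text
scene pot2_center 0.79 [264.6 249.7] col [214.5 214.5 215. ] [593.4 -86.6] 0.8911042944785276
t 47.55 turn wz 0.001 shift [-0.9  0.3 81.2] F [ 0.1 -0.2  1.1] w 79.3
```

step_arm:
  commands:
    - [[0, 0, 30, 0, 0, 0, 80], [0, 0, 32, 0, 0, 0, 80], [0, 0, 16, 0, 0, 0, 80], [0, 0, 3, 0, 0, 0, 80], [0, 0, 0, 0, 0, 0, 20], [0, 0, 0, 0, 0, 0, 20], [0, 0, 0, 0, 0, 0, 20], [0, 0, 0, 0, 0, 0, 20], [0, 0, 0, 0, 0, 0, 20], [0, 0, -12, 0, 0, 0, 20], [0, 0, -25, 0, 0, 0, 20], [0, 0, -23, 0, 0, 0, 20], [-20, -2, 0, 0, 0, 0, 20], [-40, -4, 0, 0, 0, 0, 20], [-50, -4, 0, 0, 0, 0, 20], [-55, -5, 0, 0, 0, 0, 20], [-55, -5, 0, 0, 0, 0, 20], [-45, -4, 0, 0, 0, 0, 20], [-26, -2, 0, 0, 0, 0, 20], [-10, -1, 0, 0, 0, 0, 20]]

```text
time: 50.05
tool_pos: [0.5299, -0.3862, 0.3382]
ee_rot: [-3.14, -0.001, 1.448]
wrist_force: [0.8, 0.8, -1.8]
width: 0.0437
finger_force: 30.0
```

```bash
python3 - <<'E'
from h import *
go(.531,-.385,.040,1.45)
E
```

```text
t 50.05 turn wz -0.002 shift [  1.3   0.9 118.2] F [ 0.8  0.8 -1.8] w 43.7
```

step_arm:
  commands:
    - [[1, 1, 20, 0, 0, 0, 20], [0, 0, 40, 0, 0, 0, 20], [0, 0, 35, 0, 0, 0, 20], [0, 0, 15, 0, 0, 0, 20], [0, 0, 6, 0, 0, 0, 20], [0, 0, 0, 0, 0, 0, 20]]

```text
time: 50.8
tool_pos: [0.5323, -0.3835, 0.2241]
ee_rot: [3.14, 0.001, 1.451]
wrist_force: [-0.6, 0.0, -0.7]
width: 0.0439
finger_force: 30.0
```

```bash
python3 - <<'E'
from h import *
go(.531,-.385,.039,1.45)
E
```

```text
t 50.8 turn wz 0.001 shift [-1.7 -1.2  5.1] F [-0.6  0.  -0.7] w 43.9
```

step_arm:
  commands:
    - [[0, 0, 3, 0, 0, 0, 20], [0, 0, 1.5, 0, 0, 0, 20], [0, 0, 0, 0, 0, 0, 20]]

```text
time: 51.18
tool_pos: [0.5321, -0.3841, 0.22]
ee_rot: [3.14, 0.001, 1.45]
wrist_force: [-0.2, -0.1, 1.3]
width: 0.0436
finger_force: 30.0
```

```bash
python3 - <<'E'
from h import *
go(.531,-.385,.039,1.45)
E
```

```text
t 51.17 turn wz -0.0 shift [-1.  -0.9  1. ] F [-0.2 -0.1  1.3] w 43.6
```

step_arm:
  commands:
    - [[0, 0, 0.6, 0, 0, 0, 20], [0, 0, 0, 0, 0, 0, 62], [0, 0, 0, 0, 0, 0, 62], [0, 0, 0, 0, 0, 0, 62], [0, 0, -20, 0, 0, 0, 62], [0, 0, -45, 0, 0, 0, 62], [0, 0, -50, 0, 0, 0, 80], [0, 0, -26, 0, 0, 0, 80], [46, 3, 0, 0, 0, 0, 80], [46, 3, 0, 0, 0, 0, 80], [46, 3, 0, 0, 0, 0, 80], [46, 3, 0, 0, 0, 0, 80], [46, 3, 0, 0, 0, 0, 80], [47, 3, 0, 0, 0, 0, 80], [47, 3, 0, 0, 0, 0, 80], [47, 3, 0, 0, 0, 0, 80], [0, 0, 0, 0, 0, 0, 80], [0, 0, 0, 0, 0, 0, 80]]

```text
time: 53.42
tool_pos: [0.6004, -0.0186, 0.3604]
ee_rot: [3.14, 0.001, 1.45]
wrist_force: [-0.4, 0.6, 0.6]
width: 0.0798
finger_force: 0.0
```

```bash
python3 - <<'E'
from h import *
find(zf=.065,cams=('scene',),names=('pot1_center','pot0_center'))
find(zf=.005,cams=('scene','top'),names=('pot2_center',))
go(.601,-.018,.099,1.45)
E
```

```text
scene pot1_center 0.9 [375.6 191.2] col [198.  44.  41.] [386.9 115.7] 0.7682926829268293
scene pot1_center 0.69 [411.6 192.8] col [218.5 117.5  28. ] [357.2 186.5] 0.7540983606557377
scene pot1_center 0.62 [297.9 262.1] col [212.  213.  209.5] [604.2 -14.1] 0.793984962406015
scene pot0_center 0.92 [328.6 271.9] col [231. 232. 230.] [611.3  50.1] 0.9425981873111783
scene pot0_center 0.69 [148.1 224.1] col [185. 185. 182.] [ 577.6 -351.6] 0.7851373182552503
scene pot0_center 0.4 [309.5 271.8] col [104. 113. 111.] [618.   -0.8] 0.030924827385004378
scene pot2_center 0.65 [146.2 222.5] col [185. 186. 182.] [ 534.6 -383.3] 0.9276672694394213
scene pot2_center 0.26 [300.5 262.3] col [213.  213.5 212. ] [563.2 -24.8] 0.8248772504091653
top pot2_center 0.74 [486.9 253.5] col [191. 190. 191.] [ 530.9 -385.9] 0.9577464788732394
top pot2_center 0.65 [262.6 144.3] col [229. 234. 236.] [784.4  75.8] 0.14120126448893572
t 53.77 turn wz -0.002 shift [ 1.4  0.5 80.3] F [0.1 0.6 0.6] w 79.7
```

step_arm:
  commands:
    - [[0, 0, 30, 0, 0, 0, 80], [0, 0, 32, 0, 0, 0, 80], [0, 0, 16, 0, 0, 0, 80], [0, 0, 3, 0, 0, 0, 80], [0, 0, 0, 0, 0, 0, 20], [0, 0, 0, 0, 0, 0, 20], [0, 0, 0, 0, 0, 0, 20], [0, 0, 0, 0, 0, 0, 20], [0, 0, 0, 0, 0, 0, 20], [0, 0, -12, 0, 0, 0, 20], [0, 0, -25, 0, 0, 0, 20], [0, 0, -23, 0, 0, 0, 20], [-20, -2, 0, 0, 0, 0, 20], [-40, -4, 0, 0, 0, 0, 20], [-52, -4, 0, 0, 0, 0, 20], [-56, -5, 0, 0, 0, 0, 20], [-56, -5, 0, 0, 0, 0, 20], [-46, -4, 0, 0, 0, 0, 20], [-27, -2, 0, 0, 0, 0, 20], [-10, 0, 0, 0, 0, 0, 20]]

```text
time: 56.28
tool_pos: [0.5361, -0.3224, 0.3367]
ee_rot: [-3.139, -0.001, 1.446]
wrist_force: [-0.1, 1.1, -0.8]
width: 0.0438
finger_force: 30.0
```

step_arm:
  commands:
    - [[0, 0, 20, 0, 0, 0, 20], [0, 0, 40, 0, 0, 0, 20], [0, 0, 35, 0, 0, 0, 20], [0, 0, 15, 0, 0, 0, 20], [0, 0, 5, 0, 0, 0, 20], [0, 0, 0, 0, 0, 0, 20]]

```text
time: 57.02
tool_pos: [0.538, -0.3201, 0.2243]
ee_rot: [3.14, 0.001, 1.45]
wrist_force: [-0.7, -0.8, 0.3]
width: 0.0434
finger_force: 30.0
```

```bash
python3 - <<'E'
from h import *
go(.537,-.320,.039,1.45)
E
```

```text
t 57.02 turn wz 0.0 shift [-0.  -1.   5.3] F [-0.7 -0.8  0.3] w 43.4
```

step_arm:
  commands:
    - [[0, 0, 3, 0, 0, 0, 20], [0, 0, 1.8, 0, 0, 0, 20], [0, 0, 0, 0, 0, 0, 20], [0, 0, 0, 0, 0, 0, 62], [0, 0, 0, 0, 0, 0, 62], [0, 0, 0, 0, 0, 0, 62], [0, 0, -20, 0, 0, 0, 62], [0, 0, -45, 0, 0, 0, 62], [0, 0, -50, 0, 0, 0, 80], [0, 0, -26, 0, 0, 0, 80], [47, 3, 0, 0, 0, 0, 80], [47, 3, 0, 0, 0, 0, 80], [47, 3, 0, 0, 0, 0, 80], [47, 3, 0, 0, 0, 0, 80], [47, 3, 0, 0, 0, 0, 80], [47, 3, 0, 0, 0, 0, 80], [47, 4, 0, 0, 0, 0, 80], [47, 4, 0, 0, 0, 0, 80], [0, 0, 0, 0, 0, 0, 80], [0, 0, 0, 0, 0, 0, 80]]

```text
time: 59.52
tool_pos: [0.6087, 0.0499, 0.3606]
ee_rot: [3.14, 0.0, 1.45]
wrist_force: [0.2, -0.0, -0.1]
width: 0.0798
finger_force: 0.0
```

```bash
python3 - <<'E'
from h import *
find(zf=.065,cams=('scene',),names=('pot0_center',))
find(zf=.005,cams=('top',),names=('pot2_center','pot1_center'))
go(.608,.0505,.099,1.45)
E
```

```text
scene pot0_center 0.62 [326.6 275.7] col [203.  203.  200.5] [615.  54.] 0.7027818448023426
top pot2_center 0.76 [489.7 253.8] col [192. 191. 193.] [ 530.8 -384.5] 0.8906882591093117
top pot1_center 0.64 [457.  248.4] col [194. 193. 195.] [ 537.2 -322.1] 0.937365010799136
top pot1_center 0.57 [219.5 364.7] col [247. 180.  83.] [292.5 197.9] 0.43832599118942733
t 59.77 turn wz -0.002 shift [ 1.5 -0.9 80.8] F [-0.7 -0.3 -0.8] w 80.1
```

step_arm:
  commands:
    - [[0, 0, 30, 0, 0, 0, 80], [0, 0, 32, 0, 0, 0, 80], [0, 0, 16, 0, 0, 0, 80], [0, 0, 3, 0, 0, 0, 80], [0, 0, 0, 0, 0, 0, 20], [0, 0, 0, 0, 0, 0, 20], [0, 0, 0, 0, 0, 0, 20], [0, 0, 0, 0, 0, 0, 20], [0, 0, 0, 0, 0, 0, 20], [0, 0, -12, 0, 0, 0, 20], [0, 0, -25, 0, 0, 0, 20], [0, 0, -23, 0, 0, 0, 20], [-20, -2, 0, 0, 0, 0, 20], [-40, -4, 0, 0, 0, 0, 20], [-53, -4, 0, 0, 0, 0, 20], [-56, -5, 0, 0, 0, 0, 20], [-56, -5, 0, 0, 0, 0, 20], [-48, -4, 0, 0, 0, 0, 20], [-28, -2, 0, 0, 0, 0, 20], [-11, -1, 0, 0, 0, 0, 20]]

```text
time: 62.28
tool_pos: [0.5429, -0.2587, 0.337]
ee_rot: [-3.139, -0.001, 1.447]
wrist_force: [0.5, 0.8, -1.3]
width: 0.0438
finger_force: 30.0
```

```bash
python3 - <<'E'
from h import *
go(.544,-.257,.039,1.45)
E
```

```text
t 62.27 turn wz -0.003 shift [  1.9   0.9 118. ] F [ 0.5  0.8 -1.3] w 43.8
```

step_arm:
  commands:
    - [[0, 0, 20, 0, 0, 0, 20], [0, 0, 40, 0, 0, 0, 20], [0, 0, 35, 0, 0, 0, 20], [0, 0, 15, 0, 0, 0, 20], [0, 0, 5, 0, 0, 0, 20], [0, 0, 3, 0, 0, 0, 20], [0, 0, 1.8, 0, 0, 0, 20], [0, 0, 0, 0, 0, 0, 20], [0, 0, 0, 0, 0, 0, 62], [0, 0, 0, 0, 0, 0, 62], [0, 0, 0, 0, 0, 0, 62], [0, 0, -20, 0, 0, 0, 62], [0, 0, -45, 0, 0, 0, 62], [0, 0, -50, 0, 0, 0, 70], [0, 0, -35, 0, 0, 0, 70], [0, -40, 0, 0, 0, 0, 70], [0, -50, 0, 0, 0, 0, 70], [0, -50, 0, 0, 0, 0, 70], [0, -40, 0, 0, 0, 0, 70], [0, 0, 0, 0, 0, 0, 70]]

```text
time: 64.78
tool_pos: [0.3639, -0.2342, 0.3691]
ee_rot: [3.141, 0.001, 1.448]
wrist_force: [0.0, -0.2, -0.3]
width: 0.0697
finger_force: 0.0
```

```bash
python3 - <<'E'
from h import *
find(zf=.005,f='7.png')
p=snap('scene')
for q,z in(('steel_rule_mid',.002),('water_bottle_mid',.1),('card_tube_mid',.095)): print(q,[onz(p,r['xy'],z)*1000 for r in models.tip_of(p,q)[:1]])
E
```

```text
scene pot0_center 0.79 [194.6 238.8] col [238. 239. 238.] [ 545.2 -256.5] 0.8867256637168142
scene pot1_center 0.93 [408.3 189.6] col [216.  114.5  28. ] [300.  188.5] 0.9034907597535934
scene pot1_center 0.82 [374.9 193.5] col [191.5  44.   41. ] [332.2 114.5] 0.902834008097166
scene pot2_center 0.88 [150.7 209.1] col [190. 191. 188.] [ 492.3 -399. ] 0.9397363465160076
top pot0_center 0.76 [430.  245.4] col [247. 247. 247.] [ 543.5 -258.7] 0.8755555555555555
top pot1_center 0.76 [259.6 349.9] col [241.  73.  71.] [323.3 111.8] 0.8800959232613909
top pot1_center 0.72 [223.6 362.9] col [247. 176.  82.] [290.6 187.1] 0.9149888143176734
top pot1_center 0.71 [456.5 250.6] col [247. 247. 247.] [ 536. -323.] 0.8836206896551724
top pot2_center 0.58 [498.3 270.9] col [232. 231. 233.] [ 490.6 -401. ] 0.7510460251046025
steel_rule_mid [array([796.5,  12.7,   2. ])]
water_bottle_mid [array([ 697.6, -427.9,  100. ])]
card_tube_mid [array([691.4, 415.5,  95. ])]
```

View pics/scene7.png

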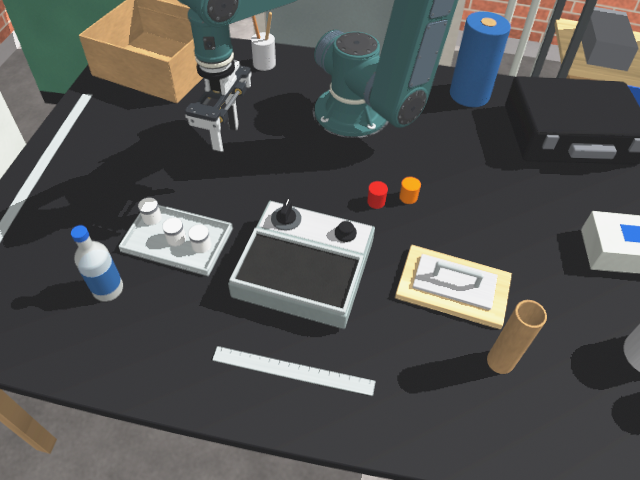

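Pot2 was knocked to about (150,211), into the tray's near-right corner. I zoom in to see whether it leans.

```bash
python3 - <<'E'
from ov import *
p=snap('scene'); q=snap('top')
C=lambda im,x,y,s: cv2.resize(np.ascontiguousarray(im[:,:,::-1])[y:y+75,x:x+110],None,fx=s,fy=s,interpolation=2)
im=[]
for pic,x,y in((p,115,190),(q,400,212)):
    m=pic['color'][:,:,::-1].copy()
    s=7; c=cv2.resize(m[y:y+80,x:x+114],None,fx=s,fy=s,interpolation=2)
    for P in((.491,-.400),(.536,-.322)):
        for z in(.005,.055):
            l=np.array([(proj(pic,[P[0]+.022*np.cos(a),P[1]+.022*np.sin(a),z])-[x,y]+.5)*s for a in np.linspace(0,6.2,30)]).astype(np.int32); cv2.polylines(c,[l],True,(0,0,255),1)
    im.append(c)
o=np.vstack(im); cv2.imwrite('pics/z1.png',cv2.resize(o,None,fx=.53,fy=.53,interpolation=3)); print(o.shape)
E
```

```text
(1120, 798, 3)
```

View pics/z1.png

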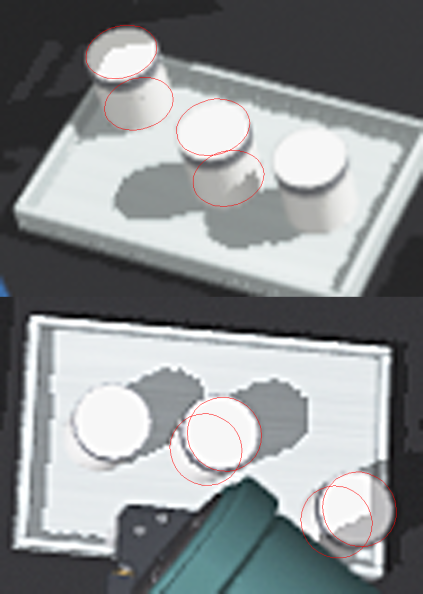

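The pot looks upright on the tray floor near the corner. I clear the arm and confirm from above.

step_arm:
  commands:
    - [[30, 0, -5, 0, 0, 0, 70], [45, 0, -5, 0, 0, 0, 70], [45, 0, 0, 0, 0, 0, 70], [45, 0, 0, 0, 0, 0, 70], [30, 0, 0, 0, 0, 0, 70], [0, 0, 0, 0, 0, 0, 70]]

```text
time: 66.22
tool_pos: [0.3891, -0.0397, 0.3788]
ee_rot: [3.141, -0.0, 1.454]
wrist_force: [0.7, -0.7, -0.9]
width: 0.0699
finger_force: 0.0
```

```bash
python3 - <<'E'
from ov import *
find(zf=.005,names=('pot2_center',))
find(zf=.02,names=('pot2_center',))
pic=snap('top');x,y,s=400,212,7
c=cv2.resize(pic['color'][y:y+80,x:x+114,::-1],None,fx=s,fy=s,interpolation=2)
L=[[[.491+.022*np.cos(a),-.400+.022*np.sin(a),z] for a in np.linspace(0,6.2,40)] for z in(.005,.055)]+[rect([.537,-.320],-.097,.13,.21,.005)]
for l in L: cv2.polylines(c,[np.array([(proj(pic,P)-[x,y]+.5)*s for P in l]).astype(np.int32)],True,(0,0,255),1)
cv2.imwrite('pics/z2.png',c)
E
```

```text
scene pot2_center 0.64 [149.6 211. ] col [173. 173. 171.] [ 495.5 -396.5] 0.9433962264150944
top pot2_center 0.82 [496.3 270.9] col [205. 204. 206.] [ 490.3 -399.3] 0.8485477178423236
scene pot2_center 0.84 [149.6 210.8] col [173. 173. 170.] [ 504.8 -389.8] 0.9154411764705882
top pot2_center 0.62 [495.2 270. ] col [205. 204. 205.] [ 488.7 -394.3] 0.804040404040404
```

View pics/z2.png

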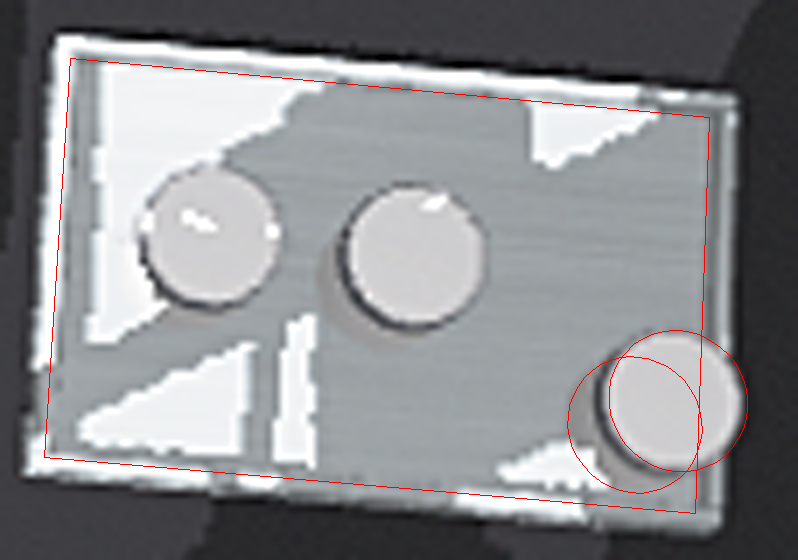

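All three pots stand upright on the tray floor. Pot2's foot lies inside the floor outline at the near-right corner, and its lid sits where an upright pot's would. I hand in.

```bash
python3 -c "
from bench import robot
print(robot.close_job())"
```

```text
the job is handed in; nothing more can be done
None
```

The job is handed in, with no verdict returned: three pots were shaken with the power locked in and the knob held at its stop for about 3 s, the button is popped out, the pots stand upright in the tray (one was knocked into a corner but stayed up), and the plate lies on the board; nothing touched the rule, bottle or tube.

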